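Offer up a bearing ball in its dish

ROBOT

A 6-joint arm with a two-finger parallel gripper is mounted at the origin on the work surface. World frame = base frame: x ahead of the robot, y to its left, z up, the work surface at z = 0. Lengths are in mm, angles in degrees, forces in N, time in s.
With the tool pointing down it reaches from about 350 to 850 mm from the base axis. Payload 8.1 kg.
Tool frame: the origin (TCP) lies midway between the tips of the shut fingers; the grasp point (between the pads) lies 19 mm behind it; z points along the fingers, y is the direction in which the jaws open and shut (so a half turn about z gives the same grasp; the last joint's range is limited). The gripper opens to 85 mm and grips with 20 to 120 N. Pads are 22 mm wide; open, the fingers measure 114 mm over their backs; the gripper's body (76 mm by 85 mm) begins 54 mm behind the grasp point. The pads swing forward as they close: fully open they stand 13 mm farther back than shut.
Start: joints at [-74.221, 7.471, 85.268, -0, 87.261, -4.893], TCP at [211.834, -561.366, 231.292] pointing down, gripper open.
Joint ranges: [-169.43, 169.43], [-51.17, 129.36], [1.28, 143.12], [-76.62, 256.62], [0, 156.53], [-152.29, 152.29]. Speed limits (degrees/s): [136.94, 136.94, 159.86, 180, 180, 180].

INTERFACE

Orientations are given as [roll, pitch, yaw] about the fixed x, y, z axes, in that order (R = Rz(yaw) Ry(pitch) Rx(roll)).
In Python, from bench import telemetry, snapshot, camera_params, job gives the robot as it stands. The module is installed in compiled form; this text tells all that it offers.
- The arm moves only by the shell command python3 -m jog 'ROWS' [FORCE]. ROWS is JSON, a list that holds one entry, the list of rows, each a list of 7 numbers: the shift along the tool's x, y, z in units of 50 mm (1.0 is 50 mm), then the turn, a rotation vector about the tool's x, y, z in units of 2 pi rad (1.0 is 2 pi rad), then the opening, from 0 (shut) to 1 (fully open). In form: [[[dx, dy, dz, rx, ry, rz, claw], ...]]. A call has 1 to 12 rows; each row shifts and turns the commanded pose from where the row before left it, along the tool's axes as they then stand; what a row does not reach is not made up. A row lasts 1/8 s, in which the tool goes at most 62.5 mm and 10.7 degrees, less where a joint would pass 70% of its speed; a pose out of reach is approached as far as the arm can. A call with a number of a shift or a turn outside -1 to 1 is refused whole. A call with a gripper value outside its range is refused whole. The fingers move at their own pace and stop on an object; FORCE is the grip in N (left out, the last holds). Time passes only in rows, so rows that do not move let the fingers close. It gives the time, the measured TCP pose, the force and the opening at its end, in the units of the state.
- telemetry.sense(): the state, without advancing time (a new reading comes with each control period).
- snapshot(name): name is "side" or "top" or "wrist"; returns (picture, depth): 400x640x3 uint8, red, green, blue; 400x640 float32, mm along the optical axis (not along the pixel's ray), 0 where there is no reading.
- camera_params(name): a dict with "K" (3x3 intrinsics, pixels), "extrinsics" (4x4, takes a point from camera to world coordinates). Camera axes: x right, y down, z forward; pixel columns grow to the right and rows downward; lengths in mm; the calibration is good to about 2 mm. A picture is of the moment at which its call begins: read the wrist's pose just before it. camera_params takes no time and is no camera call; for the wrist camera it gives the pose at the moment of the call.
- job.hand_in(): hands the job in, once; it reports no verdict.
The state is a dict: "time": time; "joint_pos": joint angles; "qd": joint speeds; "joint_efforts": joint torques, N m; "tool_pos": TCP position; "tcp_rot": TCP orientation; "ft_force": force on the tool from outside, world axes, zero at the start; "wrist_torque": the same for the moment, N m; "finger_gap": finger opening in mm.
Only numpy, scipy, OpenCV 4.12 (cv2) and the standard library are available. Lean on these libraries where they do the work, as an engineer would, in place of code of your own. Each camera call takes 0.05 s, during which the arm holds its last target. There are 200 camera calls.

TASK

Pick the middle-sized of the three steel balls (28 mm) out of the rack and lay it gently in the middle of the dish on the stand; leave the other two balls in the rack. Then take the dish by its upright post, lift it straight up about 5 cm, and only then turn it a quarter turn about its own middle, over the stand, so that its spout points at the funnel, keeping the dish level and the loose ball in its middle all the time. Finish while still holding the dish there, level and still, clear of everything, ball in the middle; do not tip it out, do not let go, and do not knock over the jar.

Things in the scene. Friction and masses are not known exactly. Their poses are not given: they have to be found in the camera images.
- stand: fixed stand: dark steel base plate 120 x 120 x 10 mm with a grey round pedestal 90 mm across, flat top 45 mm above the table. Origin at the centre of its underside on the table. At the start the dish sits on the middle of its top (within 2 mm), spout along the stand's +x (within 0.04 rad). The funnel stands on the stand's +y or -y axis, a jar of similar size on the other
- dish: round aluminium dish, 118 mm across, 22 mm high, about 0.22 kg. Origin: centre of its underside, z up, x towards its spout (channel 38 mm wide, end at x = 86). Inside: flat floor of 12 mm radius at z = 6, then a cone of slope 0.18 up to the rim. On the far side from the spout a low neck leads to a square black post 24 x 24 mm, sides along x and y, centred at x = -100, from z = 10 to 66 mm
- dish_centre (a point): the middle of the dish's flat inner floor (6 mm above the dish's origin), where the ball must rest
- dish_grip (a point): point on the axis of the dish's post, 50 mm above the dish's underside, 16 mm below the post's top: grip it here from above, across either pair of its sides; 28 mm are free between post and rim
- dish_spout (a point): open end of the dish's spout, at x = 86, z = 14 mm in the dish
- funnel_mouth (a point): centre of the mouth of the fixed steel funnel, 64 mm across, 66 mm above the table, 160 to 180 mm from the stand's centre along the stand's +y or -y axis. The funnel's foot is 60 mm across
- jar: loose closed glass jar with a steel lid, 58 mm across, 62 mm high, origin under its centre; stands across the stand from the funnel
- rack: fixed brown wooden ball rack, a bar 240 x 60 x 30 mm (x, y, z), origin at the centre of its underside on the table. Three round pockets 15 mm across, 15 mm deep, at x = -75, 0 and 75 mm on its middle line carry one ball each. It stands to the left or to the right of the stand, an open blue parts bin (200 x 110 x 50 mm) on the other side
- ball_a_center (a point): centre of the smallest steel ball, 20 mm diameter, 33 g; in one of the rack's pockets, centre about 37 mm above the table
- ball_b_center (a point): centre of the middle-sized steel ball, 28 mm diameter, about 90 g: the one wanted; in one of the rack's pockets, centre about 42 mm above the table. It rolls freely
- ball_c_center (a point): centre of the largest steel ball, 36 mm diameter, 190 g; in one of the rack's pockets, centre about 46 mm above the table
Mind the look-alikes: they are no part of the job. What is shaped like the part that bears ball_b_center but red is not meant.

How it is judged:
By the outcome, as a careful person would: the job done as asked, in the order asked, and still so for the second after the job is handed in, while the arm keeps its last pose, push and grip.
It also fails if it takes over 72 s, if anything falls off the work surface, if the arm or the gripper's body presses on something with over 40 N, if the wrist force passes 120 N, or if a joint passes its speed limit or range.

## Working session

There is one attempt and no reset: what is moved stays moved. The work goes in short steps, Python scripts to look and compute and a shell command to move; the robot and the scene stay as the last step left them, time stands still between calls to the robot, and variables do not carry over. Pictures are saved under pics/ and viewed, about 8 in all and at most 12, crops included, and the job is handed in when it is done.

```bash
mkdir -p pics; cat > h.py <<'E'
import numpy as np,cv2
from bench import telemetry,snapshot,camera_params,job
def save(n,im): cv2.imwrite('pics/'+n,cv2.cvtColor(im,cv2.COLOR_RGB2BGR))
def ray(cam,u,v):
    P=camera_params(cam);K=np.array(P['K']);E=np.array(P['extrinsics'])
    d=E[:3,:3]@np.linalg.inv(K)@np.array([u,v,1.]);return E[:3,3],d
def plane(cam,u,v,z):
    o,d=ray(cam,u,v);return o+d*(z-o[2])/d[2]
E
python3 - <<'E'
from h import *
for c in('top','side'):
    im,d=snapshot(c);save(c+'0.png',im);np.savez(c+'0.npz',im=im,d=d)
    P=camera_params(c);print(c,np.round(P['K'],1).tolist(),np.round(P['extrinsics'],3).tolist())
print(telemetry.sense())
E
```

```text
top [[463.0, 0.0, 323.4], [0.0, 463.0, 198.7], [0.0, 0.0, 1.0]] [[0.006, -0.995, 0.104, 411.453], [-1.0, -0.007, -0.006, 16.945], [0.007, -0.104, -0.995, 1198.016], [0.0, 0.0, 0.0, 1.0]]
side [[481.1, 0.0, 317.6], [0.0, 481.1, 211.6], [0.0, 0.0, 1.0]] [[0.996, -0.046, 0.077, 441.379], [-0.088, -0.683, 0.725, -883.293], [0.019, -0.729, -0.684, 902.649], [0.0, 0.0, 0.0, 1.0]]
{'time': 0.1, 'joint_pos': array([-7.42203572e+01,  7.51195671e+00,  8.53222080e+01,  5.90663249e-04,
        8.72628461e+01, -4.89223785e+00]), 'qd': array([-0.14631369, -0.1180224 , -0.21277107,  0.04170037, -0.02181427,
        0.04096   ]), 'joint_efforts': array([ 2.34862237e-04, -5.70953929e+01, -5.01943016e+01, -2.90539901e-04,
        8.15105333e-03,  8.33218337e-06]), 'tool_pos': array([ 211.70649003, -560.87897737,  230.34505777]), 'tcp_rot': array([-1.79903393e+02, -8.86106046e-03,  2.06718445e+01]), 'ft_force': array([-0.7654671 ,  0.59633456,  0.5505553 ]), 'wrist_torque': array([ 0.00605365, -0.06069884, -0.00529296]), 'finger_gap': 85.59376947724293}
```

View pics/top0.png

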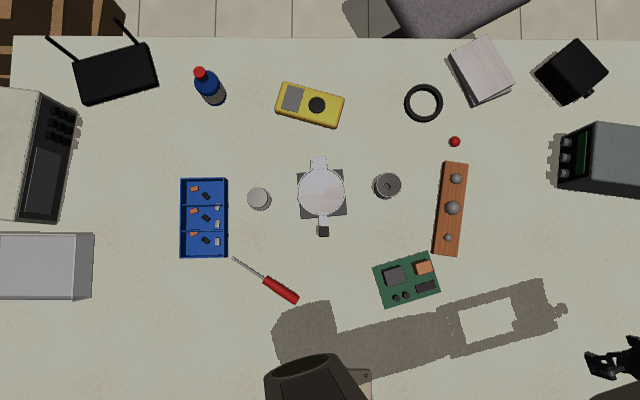

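View pics/side0.png

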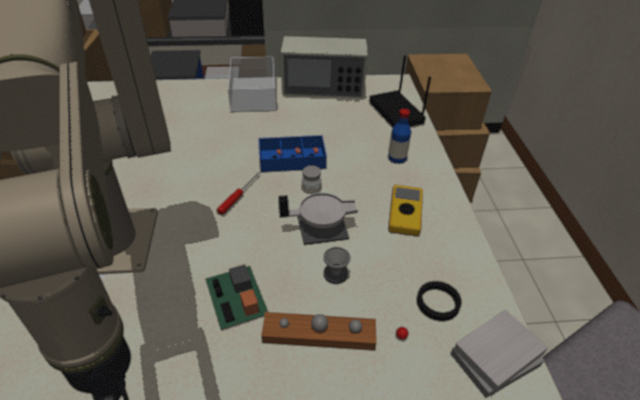

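The top view shows the rack on the right, with balls at about (456,178), (452,208) and (448,238). The funnel is at (387,186), the jar at (259,198), and the dish at (321,192) with its post at (323,231). These could be mistaken for the wanted ball:
- Large steel ball at (452,208)
- Small steel ball at (448,238)
- Red ball at (455,141)

The middle-sized ball looks like the one at (456,178). I'll check that in a crop and measure it.

```bash
cat > m.py <<'E'
from h import *
T=np.load('top0.npz');im,d=T['im'],T['d'];hsv=cv2.cvtColor(im,cv2.COLOR_RGB2HSV)
def cc(mask,lo,box):
    m=np.zeros_like(mask);x0,y0,x1,y1=box;m[y0:y1,x0:x1]=mask[y0:y1,x0:x1]
    n,l,s,c=cv2.connectedComponentsWithStats(m);return [(s[i].tolist(),c[i].round(1).tolist()) for i in range(1,n) if s[i][4]>=lo]
sat=hsv[...,1];val=hsv[...,2]
brown=((hsv[...,0]<20)&(sat>90)&(val>50)).astype(np.uint8)
rb=(425,150,475,265);m=np.zeros_like(brown);m[150:265,425:475]=brown[150:265,425:475]
m=cv2.morphologyEx(m,cv2.MORPH_CLOSE,np.ones((25,25)))
c=max(cv2.findContours(m,0,2)[0],key=cv2.contourArea);r=cv2.minAreaRect(c);print('rack',r)
box=cv2.boxPoints(r);w=np.array([plane('top',*p,25)[:2] for p in box]);print(w.round(1).tolist(),w.mean(0))
print('balls',cc(((sat<70)&(val>30)).astype(np.uint8),15,(440,168,462,248)))
dark=((val<60)).astype(np.uint8)
print('post',cc(dark,20,(305,215,340,245)))
for n,u,v in(('M',456,178),('L',452,208),('S',448,238)):
    print(n,d[v-3:v+4,u-3:u+4].min())
for cam,bx in(('top',(425,130,475,265)),):
    x0,y0,x1,y1=bx;A=cv2.resize(im[y0:y1,x0:x1],None,fx=4,fy=4,interpolation=2)
B=cv2.resize(im[145:245,290:410],None,fx=4,fy=4,interpolation=2)
C=np.zeros((540,700,3),np.uint8);C[:540,:200]=A;C[:400,210:690]=B;save('crop1.png',C)
E
python3 m.py
```

```text
rack ((449.2461853027344, 209.53076171875), (26.419397354125977, 96.4990234375), 7.125016689300537)
[[391.8, -259.8], [636.7, -295.0], [628.6, -362.4], [384.0, -325.7]] [ 510.28189653 -310.70921639]
balls [([440, 168, 2, 12, 16], [440.2, 172.5]), ([451, 173, 11, 11, 92], [456.1, 178.2]), ([446, 201, 15, 14, 157], [452.7, 207.4]), ([459, 224, 3, 24, 48], [460.3, 238.2]), ([444, 234, 8, 7, 45], [447.9, 237.1])]
post [([319, 226, 10, 11, 98], [323.4, 231.4])]
M 0.0
L 0.0
S 1148.0654
```

View pics/crop1.png

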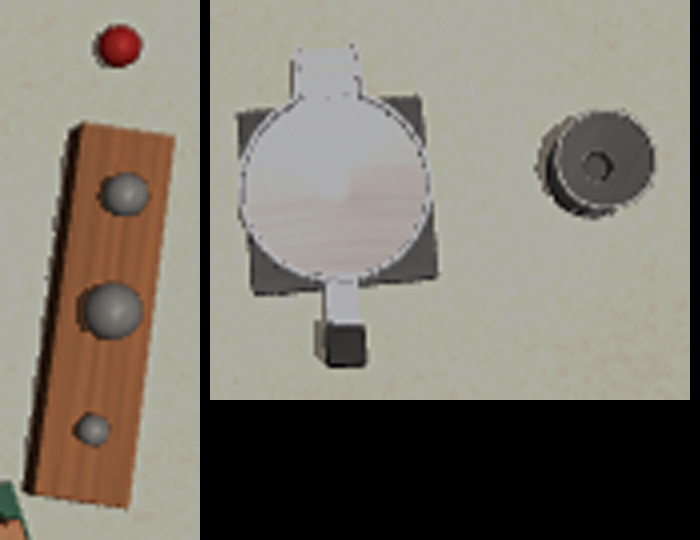

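The crop confirms it: the wanted 28 mm grey ball is at the top end of the rack (456,178), with the red decoy off the rack above it. Now for the world positions.

```bash
cat > m2.py <<'E'
from h import *
S=np.load('side0.npz');im=S['im'];hsv=cv2.cvtColor(im,cv2.COLOR_RGB2HSV)
p=lambda u,v,z:plane('top',u,v,z)[:2]
for n,u,v,z in(('M',456.1,178.2,42),('L',452.7,207.4,46),('S',447.9,237.1,37),('dish',321.4,191.6,67),('post',324,231.5,111),('spout',318.9,156.5,67),('funnel',387.2+.5,185.2,66)):
    print(n,p(u,v,z).round(1))
a,b=p(323.8,231.3,111),p(318.9,156.5,67);print('dish ang',np.degrees(np.arctan2(*(b-a)[::-1])))
# side cross-check
sat,val=hsv[...,1],hsv[...,2]
m=np.zeros(im.shape[:2],np.uint8);m[315:336,265:372]=(sat<90)[315:336,265:372]
n,l,s,c=cv2.connectedComponentsWithStats(m)
for i in range(1,n):
    if s[i][4]>25: print('side ball',s[i].tolist(),c[i].round(1),plane('side',*c[i],42).round(1))
m=np.zeros(im.shape[:2],np.uint8);m[190:222,272:295]=(val<45)[190:222,272:295]
n,l,s,c=cv2.connectedComponentsWithStats(m)
for i in range(1,n):
    if s[i][4]>25: print('side post',s[i].tolist(),c[i].round(1),plane('side',*c[i],90).round(1))
E
python3 m2.py
```

```text
M [ 587.1 -324.9]
L [ 512.6 -313.4]
S [ 438.7 -302.3]
dish [547.6  15.3]
post [448.2   8.6]
spout [635.2  22.1]
funnel [ 564.8 -148.2]
dish ang 3.9776274088733783
side ball [311, 315, 61, 17, 353] [330.8 320.1] [ 536.5 -306.1   42. ]
side ball [280, 318, 9, 10, 66] [283.7 322.4] [ 437.2 -304.2   42. ]
side ball [349, 319, 13, 14, 142] [355.  325.7] [ 585.4 -323.6   42. ]
side post [280, 197, 8, 20, 142] [283.3 206.3] [448.8   3.3  90. ]
```

```bash
cat >> h.py <<'E'
from scipy.spatial.transform import Rotation as R
def to(x,y,z,yaw):
    s=telemetry.sense();q=R.from_euler('xyz',s['tcp_rot'],degrees=True)
    t=R.from_euler('xyz',[180,0,yaw],degrees=True)
    print('t',round(s['time'],2),'pos',s['tool_pos'].round(2),'rot',s['tcp_rot'].round(2),'gap',round(float(s['finger_gap']),1),'F',s['ft_force'].round(1))
    print('shift units',(q.inv().apply(np.array([x,y,z])-s['tool_pos'])/50).round(3),'then turn',((q.inv()*t).as_rotvec()/2/np.pi).round(4))
    print('turn first: shift',(t.inv().apply(np.array([x,y,z])-s['tool_pos'])/50).round(3))
E
python3 -c "
from h import *
to(586.3,-324.3,180,-8.7)"
```

```text
t 0.1 pos [ 211.71 -560.88  230.35] rot [-1.799e+02 -1.000e-02  2.067e+01] gap 85.6 F [-0.8  0.6  0.6]
shift units [ 8.68  -1.781  1.011] then turn [-0.0003  0.      0.0816]
turn first: shift [ 6.69  -5.81   1.007]
```

```bash
python3 -m jog '[[[0.3,-0.06,0,0,0,0,1],[0.6,-0.12,0,0,0,0,1],[0.75,-0.15,0.08,0,0,0,1],[0.75,-0.15,0.08,0,0,0,1],[0.75,-0.15,0.08,0,0,0,1],[0.75,-0.15,0.08,0,0,0,1],[0.75,-0.15,0.08,0,0,0,0.75],[0.75,-0.15,0.08,0,0,0,0.75],[0.75,-0.15,0.08,0,0,0,0.75],[0.75,-0.15,0.08,0,0,0,0.75],[0.7,-0.15,0.08,0,0,0,0.75],[0.6,-0.15,0.08,0,0,0,0.75]]]' 30
python3 -m jog '[[[0.3,-0.1,0.08,0,0,0,0.75],[0.18,-0.05,0.08,0,0,0,0.75],[0,0,0.05,0,0,0.0204,0.75],[0,0,0.05,0,0,0.0204,0.75],[0,0,0,0,0,0.0204,0.75],[0,0,0,0,0,0.0204,0.75],[0,0,0,0,0,0,0.75],[0,0,0,0,0,0,0.75]]]'
python3 - <<'E'
from h import *
to(586.3,-324.3,180,-8.7)
P=camera_params('wrist');im,d=snapshot('wrist');save('w1.png',im);np.savez('w1.npz',im=im,d=d,K=P['K'],E=P['extrinsics'])
print(np.round(P['K'],1).tolist(),np.round(P['extrinsics'],3).tolist())
E
```

```text
time: 1.6
tool_pos: [567.3, -335.9, 190.9]
tcp_rot: [-180.0, -0.0, 20.7]
ft_force: [-0.5, -0.5, -0.0]
finger_gap: 64.0
time: 2.6
tool_pos: [585.3, -322.9, 178.3]
tcp_rot: [180.0, 0.0, -8.6]
ft_force: [-0.0, 0.5, -0.0]
finger_gap: 63.9
t 2.6 pos [ 585.28 -322.89  178.33] rot [179.99   0.    -8.58] gap 63.9 F [-0.   0.5 -0. ]
shift units [ 0.024  0.025 -0.033] then turn [0.     0.     0.0003]
turn first: shift [ 0.024  0.025 -0.033]
[[342.6, 0.0, 321.1], [0.0, 342.6, 197.7], [0.0, 0.0, 1.0]] [[-0.149, -0.949, -0.278, 656.005], [-0.989, 0.143, 0.043, -333.125], [-0.001, 0.281, -0.96, 322.173], [0.0, 0.0, 0.0, 1.0]]
```

View pics/w1.png

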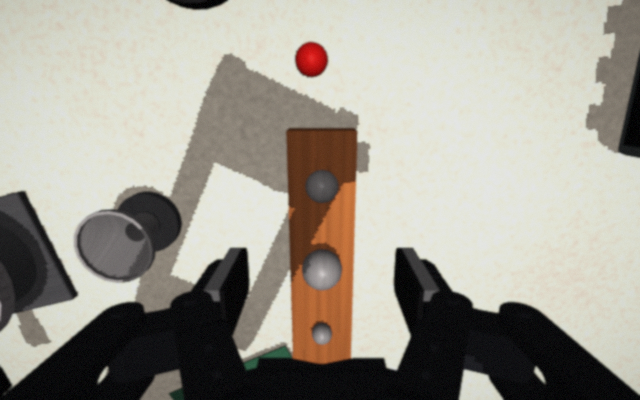

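The wrist view shows the wanted ball at (322,186), the large one at (322,269), the small one at (321,333) and the red decoy off the rack at (311,59). The jaws straddle the rack.

```bash
python3 - <<'E'
from h import *
W=np.load('w1.npz');im=W['im'];hsv=cv2.cvtColor(im,cv2.COLOR_RGB2HSV)
K,E=W['K'],W['E']
m=np.zeros(im.shape[:2],np.uint8);m[160:345,292:352]=(hsv[...,1]<70)[160:345,292:352]
n,l,s,c=cv2.connectedComponentsWithStats(m)
for i in range(1,n):
    if s[i][4]>100:
        b=s[i];u,v=b[0]+(b[2]-1)/2,b[1]+(b[3]-1)/2
        dr=E[:3,:3]@np.linalg.inv(K)@[u,v,1]
        for z in (37,42,46): print(b.tolist(),u,v,z,(E[:3,3]+dr*(z-E[2,3])/dr[2]).round(1))
to(586.3,-324.3,60,-8.7)
E
```

```text
[306, 170, 32, 32, 789] 321.5 185.5 37 [ 584.1 -322.3   37. ]
[306, 170, 32, 32, 789] 321.5 185.5 42 [ 585.3 -322.5   42. ]
[306, 170, 32, 32, 789] 321.5 185.5 46 [ 586.3 -322.6   46. ]
[303, 250, 38, 40, 1205] 321.5 269.5 37 [ 504.9 -310.4   37. ]
[303, 250, 38, 40, 1205] 321.5 269.5 42 [ 507.5 -310.8   42. ]
[303, 250, 38, 40, 1205] 321.5 269.5 46 [ 509.6 -311.1   46. ]
[313, 324, 18, 20, 299] 321.5 333.5 37 [ 435.9 -300.    37. ]
[313, 324, 18, 20, 299] 321.5 333.5 42 [ 439.8 -300.6   42. ]
[313, 324, 18, 20, 299] 321.5 333.5 46 [ 442.9 -301.    46. ]
t 2.65 pos [ 585.35 -322.79  178.27] rot [180.    0.   -8.6] gap 63.9 F [-0.7 -1.  -0.3]
shift units [0.023 0.027 2.365] then turn [0.     0.     0.0003]
turn first: shift [0.023 0.027 2.365]
```

```bash
python3 -m jog '[[[0.01,0.015,0.3,0,0,0,0.75],[0,0,0.5,0,0,0,0.7],[0,0,0.5,0,0,0,0.6],[0,0,0.5,0,0,0,0.6],[0,0,0.4,0,0,0,0.6],[0,0,0.3,0,0,0,0.6],[0,0,0.2,0,0,0,0.6],[0,0,0.1,0,0,0,0.6],[0,0,0.1,0,0,0,0.6],[0,0,0,0,0,0,0.6],[0,0,0,0,0,0,0.5],[0,0,0,0,0,0,0.45]]]' 30
python3 -c "
from h import *
to(585.9,-323.6,33,-8.7);save('w2.png',snapshot('wrist')[0][150:])"
```

```text
time: 4.15
tool_pos: [586.2, -323.6, 33.8]
tcp_rot: [180.0, -0.0, -8.7]
ft_force: [-0.4, -0.2, -0.6]
finger_gap: 38.7
t 4.15 pos [ 586.24 -323.57   33.83] rot [ 1.7998e+02 -4.0000e-02 -8.7000e+00] gap 38.7 F [-0.4 -0.2 -0.6]
shift units [-0.007  0.002  0.017] then turn [ 0.0001 -0.0001 -0.    ]
turn first: shift [-0.007  0.002  0.017]
```

View pics/w2.png

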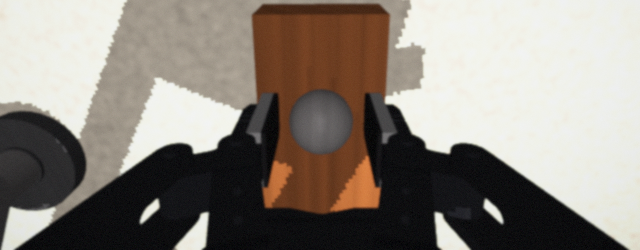

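The ball at (321,122) in the crop sits centred between the pads. I'll close on it and lift.

```bash
python3 -m jog '[[[0,0,0,0,0,0,0.4],[0,0,0,0,0,0,0.36],[0,0,0,0,0,0,0.33],[0,0,0,0,0,0,0.2],[0,0,0,0,0,0,0.1],[0,0,0,0,0,0,0.1],[0,0,-0.05,0,0,0,0.1],[0,0,-0.1,0,0,0,0.1],[0,0,-0.2,0,0,0,0.1],[0,0,-0.2,0,0,0,0.1],[0,0,-0.2,0,0,0,0.1],[0,0,0,0,0,0,0.1]]]' 35
python3 - <<'E'
from h import *
s=telemetry.sense();P=camera_params('wrist')
im,d=snapshot('wrist');np.savez('w3.npz',im=im,d=d);save('w3.png',im[100:])
# dish: from wrist too if visible later
to(547.6,15.3,150,0)
E
```

```text
time: 5.7
tool_pos: [586.9, -324.0, 72.6]
tcp_rot: [179.9, -0.1, -8.7]
ft_force: [0.9, -0.8, -1.0]
finger_gap: 25.6
t 5.75 pos [ 586.46 -323.67   71.69] rot [ 1.7996e+02 -8.0000e-02 -8.7000e+00] gap 25.3 F [ 0.5  0.3 -1.5]
shift units [-1.792 -6.583 -1.573] then turn [ 0.0001 -0.0002 -0.0242]
turn first: shift [-0.777 -6.779 -1.566]
```

View pics/w3.png

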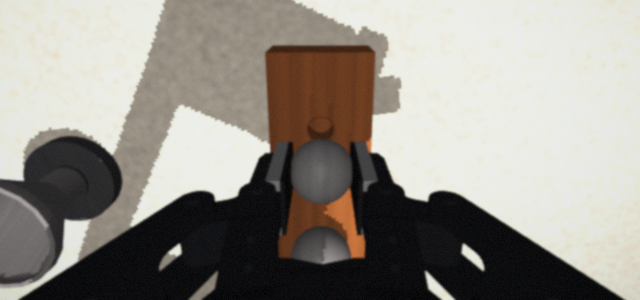

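```bash
python3 -m jog '[[[0,0,-0.3,0,0,0,0.1],[0,0,-0.5,0,0,0,0.1],[0,0,-0.5,0,0,0,0.1],[-0.1,-0.2,-0.4,0,0,0,0.1],[-0.15,-0.5,-0.3,0,0,0,0.1],[-0.18,-0.65,0,0,0,0,0.1],[-0.18,-0.65,0,0,0,0,0.1],[-0.18,-0.65,0,0,0,0,0.1],[-0.18,-0.65,0,0,0,0,0.1],[-0.18,-0.65,0,0,0,0,0.1],[-0.18,-0.65,0,0,0,0,0.1],[-0.18,-0.65,0,0,0,0,0.1]]]'
python3 -m jog '[[[-0.18,-0.65,0,0,0,0,0.1],[-0.18,-0.5,0,0,0,0,0.1],[-0.1,-0.25,0,0,0,0,0.1],[0,0,0,0,0,-0.012,0.1],[0,0,0,0,0,-0.0121,0.1],[0,0,0,0,0,-0.0112,0.1],[0,0,0,0,0,0,0.1],[0,0,0,0,0,0,0.1]]]'
python3 - <<'E'
from h import *
to(547.6,15.3,150,4)
P=camera_params('wrist');im,d=snapshot('wrist');np.savez('w4.npz',im=im,d=d,K=P['K'],E=P['extrinsics']);save('w4.png',im)
E
```

```text
time: 7.25
tool_pos: [550.3, -50.8, 171.2]
tcp_rot: [-180.0, 0.0, -8.7]
ft_force: [0.1, 0.0, -1.6]
finger_gap: 25.7
time: 8.25
tool_pos: [538.8, 20.1, 170.9]
tcp_rot: [180.0, -0.0, 3.9]
ft_force: [-0.2, -0.5, -0.0]
finger_gap: 25.7
t 8.25 pos [538.85  20.05 170.88] rot [180.   -0.    3.9] gap 25.7 F [-0.2 -0.5 -0. ]
shift units [0.168 0.107 0.418] then turn [ 0.     -0.     -0.0003]
turn first: shift [0.168 0.107 0.418]
```

View pics/w4.png

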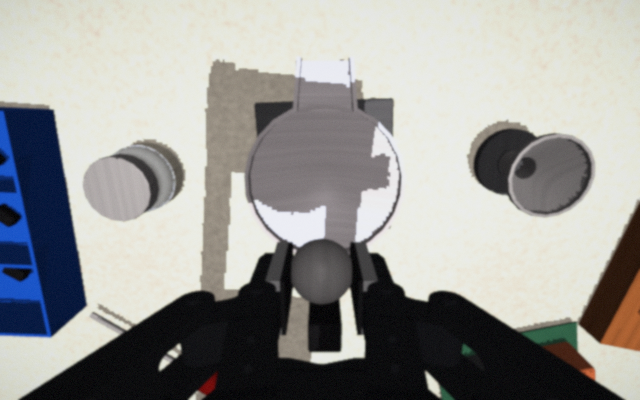

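The wrist view shows the held ball at (322,271) and the dish rim spanning columns 246 to 401, centred near (323,179). The spout is at (325,60), the funnel mouth at (551,175) and the jar lid at (118,188).

```bash
python3 - <<'E'
from h import *
W=np.load('w4.npz');im,d,K,E=W['im'],W['d'],W['K'],W['E']
def pl(u,v,z):
    dr=E[:3,:3]@np.linalg.inv(K)@[u,v,1];return E[:3,3]+dr*(z-E[2,3])/dr[2]
g=cv2.GaussianBlur(cv2.cvtColor(im,cv2.COLOR_RGB2GRAY),(3,3),0).astype(float)
# rim: radial strongest edge around the predicted circle (z=67, r=59)
from scipy.optimize import least_squares
c0=np.array([547.6,15.3])
Ei=np.linalg.inv(E)
def px(p):
    q=K@(Ei@np.r_[p,1])[:3];return q[:2]/q[2]
for it in range(3):
    pts=[]
    for a in np.radians(np.r_[25:150:4,210:335:4]):
        rs=np.arange(52,66,.4);prof=np.array([g[int(round(p[1])),int(round(p[0]))] for p in (px([*(c0+r*np.array([np.cos(a),np.sin(a)])),67]) for r in rs)])
        r=rs[np.argmin(prof)]
        pts.append(c0+r*np.array([np.cos(a),np.sin(a)]))
    pts=np.array(pts)
    s=least_squares(lambda q:np.hypot(*(pts-q[:2]).T)-q[2],[*c0,59],loss='soft_l1');c0=s.x[:2];print(s.x.round(1),np.sqrt(np.mean(s.fun**2)).round(2))
print('by eye',pl(323.5,179,67).round(1),'spout',pl(325,58,67).round(1),'post',pl(326,335,111).round(1),'funnel',pl(551,175,66).round(1),'jar',pl(118,188,62).round(1))
b=d[255:285,308:336];print('ball depth',np.median(b[b>0]) if (b>0).any() else None, b.max())
z=342.6*28/60.5;print('ball ctr by size',(E@np.r_[np.linalg.inv(K)@[322,271,1]*z,1]).round(1))
s=telemetry.sense()['tool_pos'];
for h in (4,8,12): print(h,px([s[0],s[1],s[2]+h]).round(1))
E
```

```text
[551.1  19.3  57.1] 2.91
[552.4  19.3  57.4] 2.51
[551.2  19.2  56.9] 2.41
by eye [552.3  19.9  67. ] spout [635.7  24.7  67. ] post [450.6  11.2 111. ] funnel [ 566.6 -148.3   66. ] jar [533.4 175.7  62. ]
ball depth 136.58087 140.39511
ball ctr by size [533.2  19.8 172.1   1. ]
4 [322.3 262.7]
8 [322.4 267. ]
12 [322.4 271.4]
```

```bash
python3 -c "
from h import *
to(550,17.3,60.5,4)"
```

```text
t 8.3 pos [538.84  20.05 170.84] rot [180.     0.     3.92] gap 25.6 F [-1.   0.6 -0.8]
shift units [0.219 0.07  2.207] then turn [ 0.      0.     -0.0002]
turn first: shift [0.219 0.071 2.207]
```

```bash
python3 -m jog '[[[0.11,0.035,0,0,0,0,0.1],[0.11,0.035,0.2,0,0,0,0.1],[0,0,0.4,0,0,0,0.1],[0,0,0.4,0,0,0,0.1],[0,0,0.4,0,0,0,0.1],[0,0,0.3,0,0,0,0.1],[0,0,0.2,0,0,0,0.1],[0,0,0.15,0,0,0,0.1],[0,0,0.1,0,0,0,0.1],[0,0,0.05,0,0,0,0.1],[0,0,0,0,0,0,0.1],[0,0,0,0,0,0,0.1]]]'
python3 -m jog '[[[0,0,0.03,0,0,0,0.1],[0,0,0,0,0,0,0.1],[0,0,0,0,0,0,0.1]]]'
python3 -c "
from h import *
to(550,17.3,57,4);save('w5.png',snapshot('wrist')[0])"
```

```text
time: 9.8
tool_pos: [550.5, 17.5, 61.2]
tcp_rot: [180.0, -0.0, 4.0]
ft_force: [-0.5, -0.7, -1.3]
finger_gap: 25.4
time: 10.18
tool_pos: [550.2, 17.5, 59.3]
tcp_rot: [-180.0, -0.0, 4.0]
ft_force: [-0.5, -0.1, -1.1]
finger_gap: 25.5
t 10.18 pos [550.15  17.51  59.33] rot [-180.     -0.      4.01] gap 25.5 F [-0.5 -0.1 -1.1]
shift units [-0.003  0.004  0.047] then turn [-0. -0.  0.]
turn first: shift [-0.003  0.004  0.047]
```

View pics/w5.png

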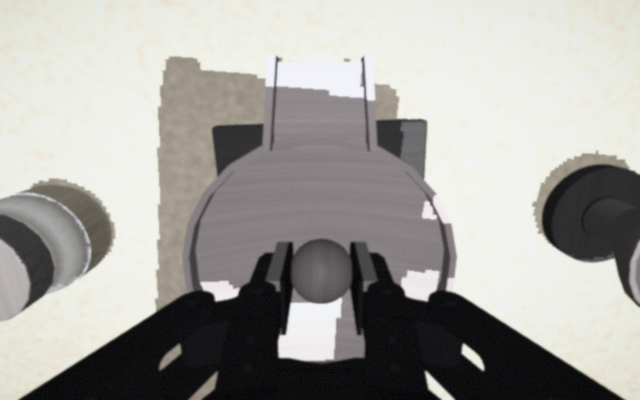

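The ball at (322,271) is laterally centred in the dish, whose rim spans columns 185 to 455. I'll step down until it touches.

```bash
python3 -m jog '[[[0,0,0.02,0,0,0,0.1],[0,0,0,0,0,0,0.1],[0,0,0,0,0,0,0.1]]]'
python3 -m jog '[[[0,0,0.01,0,0,0,0.1],[0,0,0,0,0,0,0.1],[0,0,0,0,0,0,0.1]]]'
python3 -m jog '[[[0,0,0.01,0,0,0,0.1],[0,0,0,0,0,0,0.1],[0,0,0,0,0,0,0.1]]]'
```

```text
time: 10.6
tool_pos: [550.1, 17.5, 58.2]
tcp_rot: [-180.0, 0.0, 4.0]
ft_force: [1.3, 0.7, -0.4]
finger_gap: 25.6
time: 10.98
tool_pos: [550.1, 17.5, 57.8]
tcp_rot: [-180.0, 0.0, 4.0]
ft_force: [0.0, 0.0, -0.6]
finger_gap: 25.7
time: 11.35
tool_pos: [550.1, 17.5, 57.3]
tcp_rot: [-180.0, 0.0, 4.0]
ft_force: [-0.2, 0.5, -0.7]
finger_gap: 25.4
```

```bash
python3 -m jog '[[[0,0,0.01,0,0,0,0.1],[0,0,0,0,0,0,0.1],[0,0,0,0,0,0,0.1]]]'
python3 -m jog '[[[0,0,0.01,0,0,0,0.1],[0,0,0,0,0,0,0.1],[0,0,0,0,0,0,0.1]]]'
```

```text
time: 11.72
tool_pos: [550.2, 17.5, 56.8]
tcp_rot: [-180.0, -0.0, 4.0]
ft_force: [0.5, 0.2, 0.3]
finger_gap: 25.8
time: 12.1
tool_pos: [550.4, 17.5, 56.6]
tcp_rot: [180.0, -0.0, 4.0]
ft_force: [-0.9, -0.0, 4.5]
finger_gap: 25.8
```

Touched down at 4.5 N, so I'll release slowly and go up.

```bash
python3 -m jog '[[[0,0,-0.005,0,0,0,0.31],[0,0,0,0,0,0,0.33],[0,0,0,0,0,0,0.36],[0,0,0,0,0,0,0.4],[0,0,0,0,0,0,0.46],[0,0,0,0,0,0,0.5],[0,0,-0.1,0,0,0,0.5],[0,0,-0.3,0,0,0,0.5],[0,0,-0.5,0,0,0,0.5],[0,0,-0.5,0,0,0,0.5],[0,0,-0.5,0,0,0,0.5],[0,0,-0.3,0,0,0,0.5]]]'
python3 -m jog '[[[0,0,-0.1,0,0,0,0.5],[0,0,0,0,0,0,0.5],[0,0,0,0,0,0,0.5]]]'
python3 - <<'E'
from h import *
to(449.5,10.0,150,94.1)
P=camera_params('wrist');im,d=snapshot('wrist');np.savez('w6.npz',im=im,d=d,K=P['K'],E=P['extrinsics']);save('w6.png',im)
E
```

```text
time: 13.6
tool_pos: [551.1, 17.4, 169.3]
tcp_rot: [180.0, -0.2, 4.0]
ft_force: [-0.6, 1.1, -1.5]
finger_gap: 42.8
time: 13.98
tool_pos: [549.4, 17.5, 170.3]
tcp_rot: [-180.0, 0.1, 4.0]
ft_force: [0.2, -0.1, -0.2]
finger_gap: 42.8
t 13.97 pos [549.42  17.51 170.3 ] rot [-1.7999e+02  1.1000e-01  4.0000e+00] gap 42.8 F [ 0.2 -0.1 -0.2]
shift units [-2.003  0.011  0.41 ] then turn [-3.000e-04  2.000e-04 -2.503e-01]
turn first: shift [-0.007 -2.004  0.406]
```

View pics/w6.png

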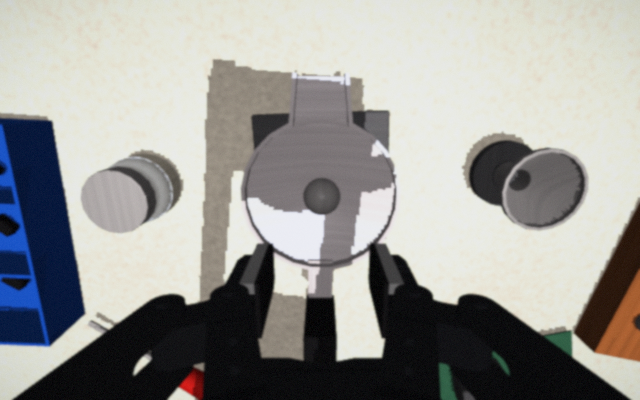

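The ball rests at (321,196), near the middle of the dish (rim columns 243 to 395). The post is at (320,330). Next I'll go over the post and turn the jaws to the radial direction.

```bash
python3 -m jog '[[[-0.1,0,0,0,0,0,0.5],[-0.3,0,0,0,0,-0.01,0.5],[-0.4,-0.02,0,0,0,-0.01,0.5],[-0.4,-0.04,0,0,0,-0.01,0.5],[-0.4,-0.1,0,0,0,-0.01,0.5],[-0.3,-0.1,0,0,0,-0.01,0.5],[0,0,0,0,0,-0.025,0.5],[0,0,0,0,0,-0.025,0.5],[0,0,0,0,0,-0.025,0.5],[0,0,0,0,0,-0.025,0.5],[0,0,0,0,0,-0.025,0.5],[0,0,0,0,0,-0.025,0.5]]]'
python3 -m jog '[[[0,0,0,0,0,-0.025,0.5],[0,0,0,0,0,-0.0253,0.5],[0,0,0,0,0,0,0.5],[0,0,0,0,0,0,0.5]]]'
python3 - <<'E'
from h import *
to(449.5,10.0,76,94.1)
P=camera_params('wrist');im,d=snapshot('wrist');np.savez('w7.npz',im=im,d=d,K=P['K'],E=P['extrinsics']);save('w7.png',im)
E
```

```text
time: 15.52
tool_pos: [453.3, 12.2, 171.2]
tcp_rot: [-180.0, 0.0, 76.3]
ft_force: [0.2, 0.9, -0.2]
finger_gap: 42.5
time: 16.02
tool_pos: [453.6, 12.3, 171.4]
tcp_rot: [-180.0, -0.0, 93.9]
ft_force: [-0.6, -0.3, -0.9]
finger_gap: 42.9
t 16.02 pos [453.58  12.26 171.37] rot [-179.98   -0.     93.91] gap 42.9 F [-0.6 -0.3 -0.9]
shift units [-0.04  -0.084  1.907] then turn [-0.     -0.     -0.0005]
turn first: shift [-0.039 -0.085  1.907]
```

View pics/w7.png

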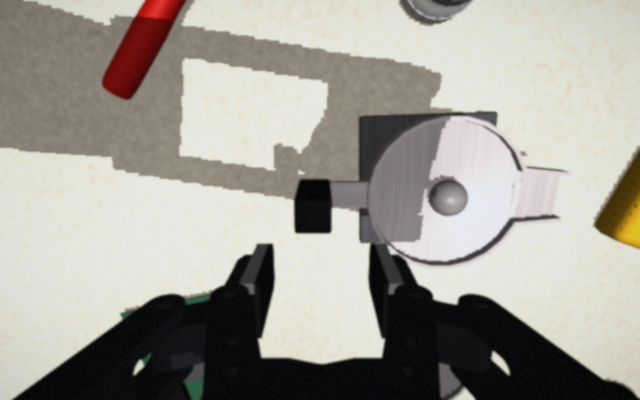

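The ball is central in the dish at (448,197). The post is at about (313,207), so I'll locate its top from depth.

```bash
python3 - <<'E'
from h import *
W=np.load('w7.npz');im,d,K,E=W['im'],W['d'],W['K'],W['E']
v,u=np.mgrid[0:400,0:640]
p=np.linalg.inv(K)@np.stack([u.ravel(),v.ravel(),np.ones(u.size)])*d.ravel()
w=(E[:3,:3]@p+E[:3,3:4]).T.reshape(400,640,3)
def rep(n,box,lo,hi):
    x0,y0,x1,y1=box;m=(d>0)[y0:y1,x0:x1];q=w[y0:y1,x0:x1][m];vv=np.argwhere(m)+[y0,x0]
    k=(q[:,2]>lo)&(q[:,2]<hi);q=q[k]
    if len(q): print(n,len(q),'px',vv[k].min(0),vv[k].max(0),'mid',((q.min(0)+q.max(0))/2).round(1),'med',np.median(q,0).round(1),'ext',np.ptp(q,0).round(1))
rep('post',(285,170,345,242),104,118)
rep('ball',(425,175,475,220),72,90)
rep('rim',(360,105,525,270),63,70)
g=cv2.cvtColor(im,cv2.COLOR_RGB2GRAY);print(g[175:240:3,313].tolist(),g[220,285:345:2].tolist())
E
```

```text
post 1448 px [194 294] [233 331] mid [448.3  12.5 109.1] med [448.3  13.9 112. ] ext [24.6 25.6 10.1]
ball 855 px [183 433] [215 467] mid [549.   18.5  76.8] med [547.3  19.8  76.9] ext [24.6 25.   9.5]
rim 2659 px [116 360] [268 524] mid [547.8  19.   66.5] med [546.6  21.   67.9] ext [130.2 119.3   7. ]
[141, 101, 8, 5, 11, 3, 7, 8, 10, 13, 14, 18, 16, 14, 12, 14, 12, 13, 11, 71, 228, 231] [232, 231, 230, 231, 192, 57, 13, 12, 10, 15, 8, 16, 14, 16, 14, 12, 16, 13, 15, 12, 16, 10, 25, 137, 226, 234, 233, 233, 232, 230]
```

```bash
python3 -m jog '[[[-0.02,-0.1,0,0,0,0,0.5],[0,0,0.2,0,0,0,0.5],[0,0,0.35,0,0,0,0.5],[0,0,0.35,0,0,0,0.5],[0,0,0.3,0,0,0,0.5],[0,0,0.25,0,0,0,0.5],[0,0,0.2,0,0,0,0.5],[0,0,0.15,0,0,0,0.5],[0,0,0.08,0,0,0,0.5],[0,0,0.02,0,0,0,0.5],[0,0,0,0,0,0,0.5],[0,0,0,0,0,0,0.5]]]' 20
python3 - <<'E'
from h import *
to(448.5,10.8,76,94.1)
a,_=snapshot('side');b,_=snapshot('wrist');C=np.zeros((560,640,3),np.uint8)
C[:320]=cv2.resize(a[160:260,220:420],(640,320),interpolation=2);C[320:]=b[100:340];save('w8.png',C)
E
```

```text
time: 17.58
tool_pos: [449.2, 10.9, 77.0]
tcp_rot: [180.0, 0.0, 94.1]
ft_force: [0.6, -0.5, -0.1]
finger_gap: 42.6
t 17.57 pos [449.22  10.86  76.98] rot [1.7996e+02 1.0000e-02 9.4110e+01] gap 42.6 F [ 0.6 -0.5 -0.1]
shift units [-0.    -0.014  0.02 ] then turn [0.0001 0.     0.    ]
turn first: shift [-0.    -0.014  0.02 ]
```

View pics/w8.png

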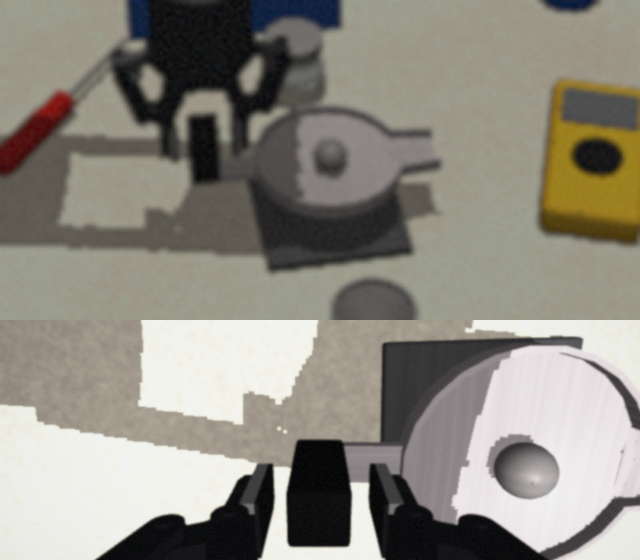

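The post (about 204,148 in the upper half and 320,525 in the lower half) is centred between the pads, and the ball is in the middle. I'll close gently, firm up the grip, then lift a little and check.

```bash
python3 -m jog '[[[0,-0.005,0.01,0,0,0,0.44],[0,0,0,0,0,0,0.4],[0,0,0,0,0,0,0.37],[0,0,0,0,0,0,0.34],[0,0,0,0,0,0,0.32],[0,0,0,0,0,0,0.3],[0,0,0,0,0,0,0.28],[0,0,0,0,0,0,0.26],[0,0,0,0,0,0,0.2],[0,0,0,0,0,0,0.1],[0,0,0,0,0,0,0]]]' 20
python3 -m jog '[[[0,0,0,0,0,0,0],[0,0,0,0,0,0,0],[0,0,0,0,0,0,0]]]' 50
python3 -m jog '[[[0,0,0,0,0,0,0],[0,0,0,0,0,0,0],[0,0,0,0,0,0,0]]]' 90
python3 - <<'E'
from h import *
to(448.5,10.8,76,94.1)
a,da=snapshot('side');np.savez('s9.npz',im=a,d=da)
b,d=snapshot('wrist');P=camera_params('wrist');np.savez('w9.npz',im=b,d=d,K=P['K'],E=P['extrinsics'])
E
```

```text
time: 19.05
tool_pos: [448.6, 10.8, 76.1]
tcp_rot: [-180.0, 0.0, 94.1]
ft_force: [-2.6, -0.5, 2.4]
finger_gap: 23.4
time: 19.42
tool_pos: [448.6, 10.8, 76.1]
tcp_rot: [-180.0, 0.0, 94.1]
ft_force: [-3.9, -1.8, 5.2]
finger_gap: 23.6
time: 19.8
tool_pos: [448.6, 10.8, 76.2]
tcp_rot: [-180.0, 0.0, 94.1]
ft_force: [-4.4, -1.2, 5.5]
finger_gap: 22.8
t 19.8 pos [448.63  10.82  76.19] rot [-1.800e+02  1.000e-02  9.411e+01] gap 22.8 F [-4.4 -1.2  5.5]
shift units [-0.    -0.003  0.004] then turn [-0.  0.  0.]
turn first: shift [-0.    -0.003  0.004]
```

```bash
python3 -m jog '[[[0,0,-0.01,0,0,0,0],[0,0,-0.03,0,0,0,0],[0,0,-0.04,0,0,0,0],[0,0,-0.04,0,0,0,0],[0,0,-0.03,0,0,0,0],[0,0,-0.01,0,0,0,0],[0,0,0,0,0,0,0],[0,0,0,0,0,0,0],[0,0,0,0,0,0,0]]]'
cat > chk.py <<'E'
from h import *
import sys
def meas(b,d,K,E):
    E0=np.array(E);v,u=np.mgrid[0:400,0:640]
    p=(np.linalg.inv(K)@np.stack([u.ravel(),v.ravel(),np.ones(u.size)])*d.ravel())
    w=(E0[:3,:3]@p+E0[:3,3:4]).T.reshape(400,640,3)
    return w
def run(tag,b,d,P,tcp,ref=None):
    w=meas(b,d,P['K'],P['extrinsics'])-tcp
    ok=(d>0);ok[:,:400]=False;z=w[...,2]
    q=w[ok&(z>-15)&(z<-5.5)]  # rim ring band / spout
    g=cv2.medianBlur(cv2.cvtColor(b,cv2.COLOR_RGB2GRAY),3)
    print(tag,'px ball window med depth',np.median(d[340:380,510:545]).round(1))
s=telemetry.sense();to(0,0,0,s['tcp_rot'][2])
b,d=snapshot('wrist');np.savez(sys.argv[1]+'.npz',im=b,d=d);r=np.load('w9.npz')
A=cv2.cvtColor(r['im'],cv2.COLOR_RGB2GRAY);B=cv2.cvtColor(b,cv2.COLOR_RGB2GRAY)
for n,(x0,y0,x1,y1) in dict(ball=(485,205,570,285),post=(285,210,355,330)).items():
    t=A[y0:y1,x0:x1];win=B[y0-25:y1+25,max(0,x0-25):x1+25]
    m=cv2.matchTemplate(win,t,cv2.TM_CCOEFF_NORMED);_,sc,_,l=cv2.minMaxLoc(m);print(n,'shift px',l[0]-25,l[1]-25,round(sc,2))
for nm,D in(('ref',r['d']),('now',d)):
    print(nm,'depth on neck/dish/ball/far floor',[round(float(np.median(D[y-3:y+4,x-3:x+4])),1) for x,y in((372,240),(440,250),(527,250),(600,240),(560,320))])
save(sys.argv[1]+'.png',np.hstack([r['im'][100:400,260:640],b[100:400,260:640]]))
E
python3 chk.py w10
```

```text
time: 21.02
tool_pos: [448.6, 10.9, 84.0]
tcp_rot: [-180.0, -0.0, 94.1]
ft_force: [-0.6, -0.3, -3.2]
finger_gap: 22.8
t 21.02 pos [448.58  10.88  83.98] rot [-179.99   -0.     94.11] gap 22.8 F [-0.6 -0.3 -3.2]
shift units [ 0.426 -8.964  1.681] then turn [-0. -0.  0.]
turn first: shift [ 0.426 -8.964  1.68 ]
ball shift px 0 0 0.99
post shift px 0 0 0.99
ref depth on neck/dish/ball/far floor [170.6, 177.7, 156.2, 175.2, 186.5]
now depth on neck/dish/ball/far floor [170.7, 177.9, 156.5, 175.8, 186.7]
```

View pics/w10.png

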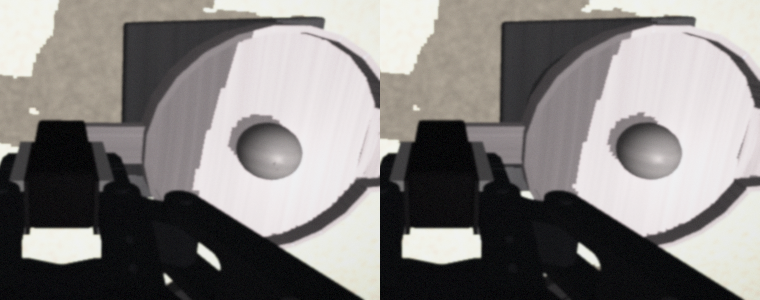

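Before (left) and after (right) match: the ball and post shift 0 px and the dish tilts about 0.2–0.3°. I'll lift the remaining 42 mm.

```bash
python3 -m jog '[[[0,0,-0.02,0,0,0,0],[0,0,-0.06,0,0,0,0],[0,0,-0.1,0,0,0,0],[0,0,-0.12,0,0,0,0],[0,0,-0.12,0,0,0,0],[0,0,-0.12,0,0,0,0],[0,0,-0.12,0,0,0,0],[0,0,-0.1,0,0,0,0],[0,0,-0.06,0,0,0,0],[0,0,-0.02,0,0,0,0],[0,0,0,0,0,0,0],[0,0,0,0,0,0,0]]]'
python3 chk.py w11
python3 - <<'E'
from h import *
# per-row shift for -3 deg world turn about dish centre 100 mm along dish +x from TCP(post)
q=telemetry.sense();Rt=R.from_euler('xyz',[180,0,94.1],degrees=True)
c=100*np.array([np.cos(np.radians(4.3)),np.sin(np.radians(4.3)),0])
for a in(1,2,3,4):
    D=R.from_euler('z',-a,degrees=True);print(a,(Rt.inv().apply(c-D.apply(c))/50).round(4),round(a/360,5))
E
```

```text
time: 22.58
tool_pos: [448.4, 10.9, 125.8]
tcp_rot: [-180.0, -0.0, 94.1]
ft_force: [0.6, 0.6, -3.2]
finger_gap: 22.7
t 22.57 pos [448.45  10.89 125.8 ] rot [-179.97   -0.     94.11] gap 22.7 F [ 0.6  0.6 -3.2]
shift units [ 0.425 -8.96   2.52 ] then turn [-0.0001 -0.      0.    ]
turn first: shift [ 0.426 -8.961  2.516]
ball shift px 0 0 0.99
post shift px 1 0 0.96
ref depth on neck/dish/ball/far floor [170.6, 177.7, 156.2, 175.2, 186.5]
now depth on neck/dish/ball/far floor [170.8, 177.8, 156.4, 175.7, 186.5]
1 [0.0349 0.0002 0.    ] 0.00278
2 [0.0698 0.001  0.    ] 0.00556
3 [0.1047 0.0024 0.    ] 0.00833
4 [0.1395 0.0044 0.    ] 0.01111
```

```bash
python3 -m jog '[[[0.0349,0.0002,0,0,0,0.00278,0],[0.0698,0.001,0,0,0,0.00556,0],[0.1047,0.0024,0,0,0,0.00833,0],[0.1047,0.0024,0,0,0,0.00833,0],[0.1047,0.0024,0,0,0,0.00833,0],[0.1047,0.0024,0,0,0,0.00833,0],[0.1047,0.0024,0,0,0,0.00833,0],[0.1047,0.0024,0,0,0,0.00833,0],[0.1047,0.0024,0,0,0,0.00833,0],[0.1047,0.0024,0,0,0,0.00833,0],[0.0698,0.001,0,0,0,0.00556,0],[0.0349,0.0002,0,0,0,0.00278,0]]]'
python3 chk.py w12
python3 -c "
from h import *
s=telemetry.sense();a=np.radians(s['tcp_rot'][2]-90+.2);print('centre',s['tool_pos'][:2]+100*np.array([np.cos(a),np.sin(a)]),s['joint_pos'].round(1))"
```

```text
time: 24.12
tool_pos: [458.2, 62.0, 126.0]
tcp_rot: [-180.0, -0.0, 64.1]
ft_force: [-0.6, -1.0, -3.2]
finger_gap: 23.1
t 24.12 pos [458.22  62.04 125.96] rot [-179.99   -0.     64.06] gap 23.1 F [-0.6 -1.  -3.2]
shift units [-5.124 -7.698  2.521] then turn [-0. -0.  0.]
turn first: shift [-5.124 -7.699  2.519]
ball shift px 0 0 0.97
post shift px 0 0 0.99
ref depth on neck/dish/ball/far floor [170.6, 177.7, 156.2, 175.2, 186.5]
now depth on neck/dish/ball/far floor [170.8, 177.9, 156.6, 175.5, 186.6]
centre [548.343987    18.59618122] [  1.3  -9.9 113.6   0.   76.3  27.3]
```

```bash
python3 -m jog '[[[0.0349,0.0002,0,0,0,0.00278,0],[0.0698,0.001,0,0,0,0.00556,0],[0.1047,0.0024,0,0,0,0.00833,0],[0.1047,0.0024,0,0,0,0.00833,0],[0.1047,0.0024,0,0,0,0.00833,0],[0.1047,0.0024,0,0,0,0.00833,0],[0.1047,0.0024,0,0,0,0.00833,0],[0.1047,0.0024,0,0,0,0.00833,0],[0.1047,0.0024,0,0,0,0.00833,0],[0.1047,0.0024,0,0,0,0.00833,0],[0.0698,0.001,0,0,0,0.00556,0],[0.0349,0.0002,0,0,0,0.00278,0]]]'
python3 -m jog '[[[0.0349,0.0002,0,0,0,0.00278,0],[0.0698,0.001,0,0,0,0.00556,0],[0.1047,0.0024,0,0,0,0.00833,0],[0.1047,0.0024,0,0,0,0.00833,0],[0.1047,0.0024,0,0,0,0.00833,0],[0.1047,0.0024,0,0,0,0.00833,0],[0.1047,0.0024,0,0,0,0.00833,0],[0.1047,0.0024,0,0,0,0.00833,0],[0.1047,0.0024,0,0,0,0.00833,0],[0.0698,0.001,0,0,0,0.00556,0],[0.0349,0.0002,0,0,0,0.00278,0],[0,0,0,0,0,0,0]]]'
python3 -m jog '[[[0,0,0,0,0,0,0],[0,0,0,0,0,0,0],[0,0,0,0,0,0,0],[0,0,0,0,0,0,0]]]'
python3 chk.py w13
python3 - <<'E'
from h import *
s=telemetry.sense();a=np.radians(s['tcp_rot'][2]-90+.2);c=s['tool_pos'][:2]+100*np.array([np.cos(a),np.sin(a)]);print('centre',c)
f=np.array([565.7,-148.3])-c;print('heading',np.degrees(a),'to funnel',np.degrees(np.arctan2(f[1],f[0])))
t,_=snapshot('top');sd,_=snapshot('side');np.savez('t13.npz',im=t)
C=np.vstack([cv2.resize(t[130:250,230:420],(570,360),interpolation=2)[:300],cv2.resize(sd[150:290,260:400],(570,570),interpolation=2)[100:400]]);save('f13.png',C)
E
```

```text
time: 25.68
tool_pos: [492.1, 101.1, 126.0]
tcp_rot: [-180.0, -0.0, 34.1]
ft_force: [0.3, -0.5, -2.7]
finger_gap: 23.0
time: 27.18
tool_pos: [535.7, 117.6, 126.0]
tcp_rot: [-180.0, 0.0, 7.1]
ft_force: [-0.4, -0.3, -2.3]
finger_gap: 22.7
time: 27.68
tool_pos: [535.6, 117.6, 126.1]
tcp_rot: [-180.0, -0.0, 7.1]
ft_force: [-0.2, -0.3, -3.1]
finger_gap: 22.6
t 27.68 pos [535.64 117.61 126.06] rot [-180.     -0.      7.13] gap 22.6 F [-0.2 -0.3 -3.1]
shift units [-10.922   1.004   2.521] then turn [-0. -0.  0.]
turn first: shift [-10.922   1.004   2.521]
ball shift px -1 0 0.98
post shift px 0 1 0.95
ref depth on neck/dish/ball/far floor [170.6, 177.7, 156.2, 175.2, 186.5]
now depth on neck/dish/ball/far floor [170.9, 178.0, 156.4, 175.7, 186.6]
centre [548.40100622  18.39971915]
heading -82.67253110548725 to funnel -84.07542947075032
```

One more 1.4° lines it up. The picture limit is reached, so I'll check the spout and jar numerically in the top and side images.

```bash
python3 -m jog '[[[0.0244,0.0001,0,0,0,0.00194,0],[0.0244,0.0001,0,0,0,0.00194,0],[0,0,0,0,0,0,0],[0,0,0,0,0,0,0],[0,0,0,0,0,0,0],[0,0,0,0,0,0,0]]]'
python3 chk.py w14
python3 - <<'E'
from h import *
s=telemetry.sense();print('qd',np.abs(s['qd']).max().round(2),s['time'])
def cloud(cam):
    im,d=snapshot(cam);P=camera_params(cam);K=np.array(P['K']);E=np.array(P['extrinsics'])
    v,u=np.mgrid[0:400,0:640];p=np.linalg.inv(K)@np.stack([u.ravel(),v.ravel(),np.ones(u.size)])*d.ravel()
    w=(E[:3,:3]@p+E[:3,3:4]).T;return w[d.ravel()>0]
for cam in('top','side'):
    w=cloud(cam);x,y,z=w.T
    a=w[(abs(y+59)<8)&(abs(x-555)<45)&(z>95)&(z<125)]   # spout strip
    if len(a): print(cam,'spout n',len(a),'mid x',((a[:,0].min()+a[:,0].max())/2).round(1),'width',np.ptp(a[:,0]).round(1),'y',a[:,1].mean().round(1),'z',np.median(a[:,2]).round(1))
    b=w[(np.hypot(x-548.4,y-18.4)<70)&(z>119)&(z<145)&(y<35)]
    if len(b): print(cam,'ball mid',((b.min(0)+b.max(0))/2).round(1),len(b),np.ptp(b,axis=0).round(1))
    f=w[(abs(x-565)<45)&(abs(y+148)<45)&(z>55)&(z<75)]
    if len(f): print(cam,'funnel',((f.min(0)+f.max(0))/2).round(1))
    j=w[(abs(x-533)<50)&(abs(y-176)<50)&(z>50)&(z<72)]
    if len(j): print(cam,'jar',((j.min(0)+j.max(0))/2).round(1),len(j))
E
```

```text
time: 28.58
tool_pos: [538.1, 117.9, 126.1]
tcp_rot: [-180.0, 0.0, 5.7]
ft_force: [0.2, 0.3, -3.3]
finger_gap: 22.9
t 28.57 pos [538.07 117.86 126.05] rot [-180.      0.      5.73] gap 22.9 F [ 0.2  0.3 -3.3]
shift units [-10.943   1.271   2.521] then turn [-0.  0. -0.]
turn first: shift [-10.943   1.271   2.521]
ball shift px -1 0 0.97
post shift px 0 1 0.95
ref depth on neck/dish/ball/far floor [170.6, 177.7, 156.2, 175.2, 186.5]
now depth on neck/dish/ball/far floor [170.9, 177.9, 156.6, 175.6, 186.6]
qd 0.13 28.625
top spout n 122 mid x 556.5 width 40.6 y -59.3 z 109.3
top ball mid [550.    0.9 125.7] 118 [118.2  67.7  13.2]
top funnel [ 566.7 -150.1   62.8]
top jar [522.5 175.4  59.6] 146
side spout n 88 mid x 555.3 width 41.3 y -59.1 z 108.3
side ball mid [550.3  -8.4 123.7] 64 [110.6  65.6   9.1]
side funnel [ 565.2 -150.9   62. ]
side jar [522.  173.5  58.6] 112
```

```bash
python3 -c "
from bench import job,telemetry
print(job.hand_in());print(telemetry.sense()['time'])"
```

```text
the job is handed in; nothing more can be done
None
the job is handed in; nothing more can be done
```

The job is done and handed in at about 29 s. I put the 28 mm ball in the middle of the dish with a 4.5 N touchdown and gripped the post with the jaws along the spout's direction. I then lifted the dish 50 mm straight up and turned it 88.4° about its own middle to face the funnel. It was still held there at hand-in.

**Last checks that passed:**
- **Dish and ball:** the ball moved 1 px at most in the wrist view between gripping the post and the end. The depth readings shifted by only a few tenths of a mm, so the dish tilts by roughly 0.2°.
- **Spout:** its middle measured x = 556.5 mm (top camera) and 555.3 mm (side camera), against 556.4 mm for exact aim at the funnel.
- **Arm:** it was still, and the spout measured about 108 mm up, above the 66 mm funnel.

**Checks that failed or disagreed:**
- **Dish position:** the top and wrist cameras differed by about 4 mm on the dish's middle, so I used values in between.
- **Final ball position:** the last top and side depth check on the ball also caught the dish rim, so it gave nothing usable.
- **Jar:** the last depth check put it about 11 mm off in x from my earlier estimate. I think the arm hid part of it: its top still read about 59 mm and the gripper stayed well above it. I couldn't confirm it by eye because the picture limit was reached.

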